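Count to the third gap of the tea rack and push the tin in

ROBOT

A 7-joint arm with a two-finger parallel gripper is mounted at the origin on the work surface. World frame = base frame: x ahead of the robot, y to its left, z up, the work surface at z = 0. Lengths are in m, angles in rad, forces in N, time in s.
With the tool pointing down it reaches from about 0.4 to 0.85 m from the base axis. Payload 4.5 kg.
Tool frame: the origin (TCP) lies midway between the tips of the shut fingers; the grasp point (between the pads) lies 19 mm behind it; z points along the fingers, y is the line along which they close (so a half turn about z gives the same grasp; the last joint's range is limited). The gripper opens to 88 mm and grips with 3 to 60 N. Pads are 18 mm wide; open, the fingers measure 123 mm over their backs; the gripper's body (75 mm by 187 mm) begins 45 mm behind the grasp point.
Start: joints at [-1.263, 0.689, -0.195, 1.565, 0.157, 0.902, -0.215], TCP at [0.169, 0.602, 0.239] pointing down, gripper open.
Joint ranges: [-3.01, 3.01], [-0.46, 2.08], [-1.47, 1.51], [0.13, 2.56], [-1, 4.14], [0.04, 2.09], [-2.66, 2.66]. Speed limits (rad/s): [2.57, 2.57, 3.14, 3.14, 3.14, 3.14, 3.14].

INTERFACE

Orientations are given as a unit quaternion [x, y, z, w].
In Python, from plant import r gives the robot as it stands.
- The arm moves only by the tool carry_out, never from a script. Its argument "plan" is a list of rows, each an object with "rot": the turn, a rotation vector about the tool's x, y, z in rad, a list of three; "xyz": the shift along the tool's x, y, z in m, a list of three; "grip": the closure in counts, from 0 (fully open) to 255 (shut). In form: [{"rot": [wx, wy, wz], "xyz": [dx, dy, dz], "grip": grip}, ...]. A call has 1 to 8 rows; each row is the pose to reach, as a shift and turn from the pose commanded when the call began, along the tool's axes at that moment; what a row does not reach only later rows make up. A row lasts 1/12 s, in which the tool goes at most 41.7 mm and 7.16 degrees, less where a joint would pass 70% of its speed; a pose out of reach is approached as far as the arm can. A call with a gripper value outside its range is refused whole. The fingers move at their own pace and stop on an object; "squeeze" is the grip in N (left out, the last holds). Time passes only in rows, so rows that repeat a pose let the fingers close. It gives the time, the measured TCP pose, the force, the opening and the grip force at its end, in the units of the state.
- r.get_state(): the state, without advancing time (a new reading comes with each control period).
- r.snapshot(name): name is "scene" or "side" or "wrist"; returns the picture (400x640x3 uint8, red, green, blue); there is no depth.
- r.camera_params(name): a dict with "fx", "fy", "cx", "cy" (pixels), "position" and "attitude" of the camera in the world; the wrist camera has in their place "hand_eye" (4x4, takes a point from camera to tool coordinates, whose origin is the TCP and whose axes are the flange's). Camera axes: x right, y down, z forward; pixel columns grow to the right and rows downward; lengths in m; the calibration is good to about 2 mm. A picture is of the moment at which its call begins: read the wrist's pose just before it. camera_params takes no time and is no camera call.
- r.finish_job(): hands the job in; it is judged then, once.
The state is a dict: "clock": time; "q": joint angles; "qd": joint speeds; "joint_torque": joint torques, N m; "tool_pos": TCP position; "eef_rot": TCP orientation; "contact_force": force on the tool from outside, world axes, zero at the start; "moment": the same for the moment, N m; "opening": opening from 0.0 (shut) to 1.0 (fully open); "finger_force": force on a finger pad.
Only numpy, scipy, OpenCV 4.12 (cv2) and the standard library are available. Lean on these libraries where they do the work, as an engineer would, in place of code of your own. Each camera call takes 0.05 s, during which the arm holds its last target. There are 200 camera calls.

TASK

With closed fingers, count along the tea rack by touch: starting at the end where the red sugar canister stands, put a fingertip lightly on the sprung rail over the first gap (filled gaps count too) and run it along over the second to the third, touching no steel farther on and never pressing the rail down to its stop. Only then push the blue tin along the shelf into that third gap, straight and fully home against the back board. Nothing is to be gripped or lifted: the tin stays flat on the shelf, and everything else stays where it stands.

Things in the scene. Friction and masses are not known exactly. Their poses are not given: they have to be found in the camera images.
- rack: Fixed wooden rack, dividers 42 mm high, 4 mm thick. Origin under its centre at shelf height; x points from the open front (robot side) to the back board, y along the row. Six gaps, 46 mm clear, centred at y = +125, +75, +25, -25, -75, -125 mm; divider fronts at x = -35 mm, inner face of the back board at x = +30 mm. The gaps have no floor: tins slide on the shelf itself.
- rail (a joint): Depth (m) the sprung rail is pressed: 0 at rest, stop at 0.012. Moves from about 1 N, then 0.4 N per mm; springs back. One flat strip 14 mm deep, 6 mm thick, across the whole front above the dividers, centred at rack x = -27 mm, top 62 mm above the shelf. Bright steel over each gap, black collars level with it over the dividers. A 34 mm tin passes under it even when pressed.
- tin: The loose blue tea tin to be pushed, a lying box 80 mm long (x), 34 mm wide (y), 34 mm high, about 0.2 kg. Origin at the centre of its underside. It starts lying on the shelf in front of the rack (robot side), its long axis roughly towards the rack.
- canister: Red enamel sugar canister with a white lid and steel clip latch, 92 mm across, 105 mm high; origin at the centre of its underside. It stands beyond one end of the rack (the end that counting starts from), either end.
- moka: Red enamel moka pot, waisted, black handle, 92 mm across plus the handle, 173 mm high; origin under its centre. It stands beyond the other end of the rack.
- cup: White ceramic cup with a wooden stirring stick in it, 76 mm across, cup 85 mm, stick top 163 mm high; origin under its centre.
- pump: Stainless pump dispenser bottle with black pump head, 70 mm across, 190 mm high; origin under its centre.
- tray: Clear plastic tray 200 x 130 mm, 22 mm high; origin under its centre.
- green_tin: Green tin 58 x 34 x 36 mm high stored in the end gap on the rack's +y side; origin at the centre of its underside.
- yellow_tin: Yellow tin 58 x 34 x 36 mm high stored in the end gap on the rack's -y side; origin at the centre of its underside.
- steel_1 (a point): Bright steel stretch of the rail over the first gap from the rack's +y end, 30 mm long (y) and 14 mm deep (x); 20 mm of black collar separates it from the next. This point is the centre of its top face, 62 mm above the shelf at rest.
- steel_2 (a point): Bright steel stretch of the rail over the second gap from the rack's +y end, 30 mm long (y) and 14 mm deep (x); 20 mm of black collar separates it from the next. This point is the centre of its top face, 62 mm above the shelf at rest.
- steel_3 (a point): Bright steel stretch of the rail over the third gap from the rack's +y end, 30 mm long (y) and 14 mm deep (x); 20 mm of black collar separates it from the next. This point is the centre of its top face, 62 mm above the shelf at rest.
- steel_4 (a point): Bright steel stretch of the rail over the fourth gap from the rack's +y end, 30 mm long (y) and 14 mm deep (x); 20 mm of black collar separates it from the next. This point is the centre of its top face, 62 mm above the shelf at rest.
- steel_5 (a point): Bright steel stretch of the rail over the fifth gap from the rack's +y end, 30 mm long (y) and 14 mm deep (x); 20 mm of black collar separates it from the next. This point is the centre of its top face, 62 mm above the shelf at rest.
- steel_6 (a point): Bright steel stretch of the rail over the sixth gap from the rack's +y end, 30 mm long (y) and 14 mm deep (x); 20 mm of black collar separates it from the next. This point is the centre of its top face, 62 mm above the shelf at rest.
Things that resemble listed ones, but are neither listed nor needed, are in the scene too. Leave any turquoise look-alike of the canister alone. Several things look just like the tin: the one meant starts farthest to the robot's right.

How it is judged:
By the outcome, as a careful person would: the job done as asked, in the order asked, and still so for the second after the job is handed in, with the robot touching nothing.
It also fails if it takes over 64 s, if anything falls off the work surface, if the arm or the gripper's body presses on something with over 40 N, if the wrist force passes 120 N, or if a joint passes its speed limit or range.

## Working session

There is one attempt and no reset: what is moved stays moved. The work goes in short steps, Python scripts to look and compute and a tool call to move; the robot and the scene stay as the last step left them, time stands still between calls to the robot, and variables do not carry over. Pictures are saved under pics/ and viewed, at most 14 in all, crops included, and the job is handed in when it is done.

Besides the shell and the picture viewer there is one more tool, called by a JSON object that holds its "fn" and its "kwargs". carry_out: Moves the arm, as the interface text tells. Its arguments: {"type":"object","properties":{"plan":{"type":"array"},"squeeze":{"type":"number"}},"required":["plan"]}

```bash
mkdir -p pics; ls
python3 - <<'E'
from plant import r
import cv2,numpy as np
for n in("scene","side"):
    cv2.imwrite(f"pics/{n}0.png",r.snapshot(n)[:,:,::-1]); print(n,r.camera_params(n))
print(r.camera_params("wrist")); print(r.get_state())
E
```

```text
pics
scene {'fx': 494.47837997884864, 'fy': 494.47837997884864, 'cx': 320.2680156435867, 'cy': 198.73975879927704, 'position': array([1.28595724, 0.1525246 , 1.18877555]), 'attitude': array([ 0.63015168,  0.72046536, -0.22060294, -0.18754431])}
side {'fx': 494.6007165709824, 'fy': 494.6007165709824, 'cx': 316.2443562493134, 'cy': 197.13949680143975, 'position': array([-0.23881187, -0.8774664 ,  0.91015565]), 'attitude': array([ 0.83401537, -0.30281448,  0.160825  , -0.43226967])}
{'fx': 306.76682297471035, 'fy': 306.76682297471035, 'cx': 322.355767353718, 'cy': 196.58150633216982, 'hand_eye': array([[-1.32023464e-04, -9.66279129e-01, -2.57496848e-01,
         6.60660028e-02],
       [ 9.99999247e-01,  1.86510462e-04, -1.21261497e-03,
        -6.23596748e-04],
       [ 1.21975039e-03, -2.57496814e-01,  9.66278377e-01,
        -1.44896818e-01],
       [ 0.00000000e+00,  0.00000000e+00,  0.00000000e+00,
         1.00000000e+00]])}
{'clock': 0.1, 'q': array([-1.26323845,  0.68986837, -0.19456665,  1.56622297,  0.15735565,
        0.90248837, -0.21509368]), 'qd': array([-0.00051751, -0.00215141, -0.00027494, -0.00302786, -0.00042998,
        0.00044143,  0.00036655]), 'joint_torque': array([-2.78371343e-03, -5.28498352e+01, -1.27132427e+00, -1.53836864e+01,
       -5.26146346e-02,  1.97510664e-03,  5.36040068e-05]), 'tool_pos': array([0.16885036, 0.60118719, 0.23801578]), 'eef_rot': array([ 1.36377082e-01,  9.90656682e-01, -7.92527667e-04, -4.31487777e-05]), 'contact_force': array([-0.51521242,  0.51965542,  0.00437281]), 'moment': array([-0.06551915,  0.03014554, -0.00474468]), 'finger_force': 0.0, 'opening': 1.0018294635984455}
```

View pics/scene0.png

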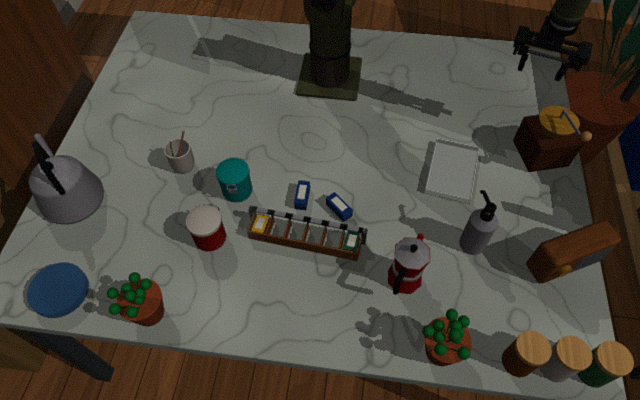

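View pics/side0.png

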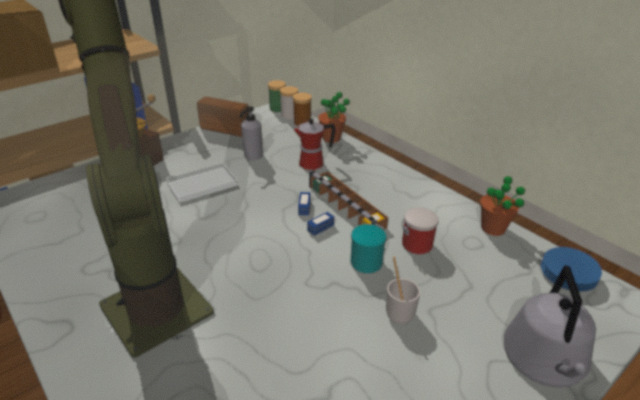

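The scene view (robot at the top) shows the red canister at (207,228) beside the yellow end of the rack (260,222). The green end is at (353,240), by the moka at (410,262). Counting therefore starts at the rack's -y end, and the third gap is the one under steel_4. The tin meant, farthest to the robot's right, is at (302,193); its look-alike is at (340,206).

```bash
cat > h.py <<'E'
import numpy as np,cv2
from scipy.spatial.transform import Rotation as R
from plant import r
def cam(n):
    p=r.camera_params(n)
    if "hand_eye" in p:
        s=r.get_state(); T=np.eye(4); T[:3,:3]=R.from_quat(s["eef_rot"]).as_matrix(); T[:3,3]=s["tool_pos"]
        T=T@p["hand_eye"]
    else:
        T=np.eye(4); T[:3,:3]=R.from_quat(p["attitude"]).as_matrix(); T[:3,3]=p["position"]
    return np.array([[p["fx"],0,p["cx"]],[0,p["fy"],p["cy"]],[0,0,1]]),T
def cast(c,px,z):
    K,T=c; px=np.atleast_2d(px).astype(float)
    d=np.c_[px,np.ones(len(px))]@np.linalg.inv(K).T@T[:3,:3].T
    o=T[:3,3]; return o+d*((z-o[2])/d[:,2])[:,None]
def proj(c,P):
    K,T=c; q=(np.atleast_2d(P)-T[:3,3])@T[:3,:3]@K.T; return q[:,:2]/q[:,2:]
def blobs(im,lo,hi,amin=15):
    m=cv2.inRange(cv2.cvtColor(im,cv2.COLOR_RGB2HSV),lo,hi)
    n,l,s,c=cv2.connectedComponentsWithStats(m)
    return m,[(tuple(s[i]),c[i]) for i in range(1,n) if s[i][4]>=amin]
def se2(v): # tool-frame shift for world vector
    return R.from_quat(r.get_state()["eef_rot"]).inv().apply(v)
E
python3 - <<'E'
from h import *
im=cv2.imread("pics/scene0.png")[:,:,::-1].copy(); c=cam("scene")
for n,lo,hi,z in(("blue",(105,120,40),(125,255,255),.017),("yel",(18,120,80),(32,255,255),.03),("green",(50,60,40),(85,255,255),.03),("red",(170,120,40),(180,255,255),.05)):
    for s,cc in blobs(im,lo,hi,20)[1]: print(n,s,cc.round(1),cast(c,cc,z).round(3)[0])
cr=im[170:270,230:390]
cv2.imwrite("pics/crop0.png",cv2.resize(cr[:,:,::-1],None,fx=5,fy=5,interpolation=cv2.INTER_CUBIC))
E
```

```text
blue (np.int32(294), np.int32(181), np.int32(16), np.int32(25), np.int32(155)) [302.1 193.5] [ 0.503 -0.016  0.017]
blue (np.int32(633), np.int32(183), np.int32(7), np.int32(8), np.int32(23)) [636.7 188. ] [0.359 0.934 0.017]
blue (np.int32(326), np.int32(193), np.int32(27), np.int32(28), np.int32(178)) [340.9 206.9] [0.534 0.099 0.017]
blue (np.int32(27), np.int32(263), np.int32(61), np.int32(55), np.int32(1621)) [ 56.9 289.6] [ 0.877 -0.59   0.017]
yel (np.int32(540), np.int32(106), np.int32(24), np.int32(25), np.int32(241)) [549.9 114.2] [0.11  0.716 0.03 ]
yel (np.int32(565), np.int32(108), np.int32(15), np.int32(20), np.int32(92)) [573.2 117.2] [0.114 0.786 0.03 ]
yel (np.int32(553), np.int32(115), np.int32(22), np.int32(19), np.int32(234)) [563.1 125.7] [0.154 0.75  0.03 ]
yel (np.int32(251), np.int32(214), np.int32(18), np.int32(19), np.int32(137)) [259.9 223.3] [ 0.624 -0.113  0.03 ]
yel (np.int32(563), np.int32(265), np.int32(9), np.int32(6), np.int32(24)) [567.1 267.4] [0.65  0.696 0.03 ]
green (np.int32(343), np.int32(233), np.int32(10), np.int32(17), np.int32(54)) [347.1 
[... 588 characters left out ...]
11 -0.42   0.03 ]
green (np.int32(126), np.int32(306), np.int32(12), np.int32(12), np.int32(105)) [131.5 311.4] [ 0.912 -0.375  0.03 ]
green (np.int32(448), np.int32(309), np.int32(22), np.int32(34), np.int32(375)) [457.8 324.9] [0.84  0.416 0.03 ]
green (np.int32(435), np.int32(320), np.int32(8), np.int32(10), np.int32(57)) [438.8 324.4] [0.845 0.371 0.03 ]
green (np.int32(425), np.int32(325), np.int32(10), np.int32(12), np.int32(83)) [429.1 330.5] [0.863 0.348 0.03 ]
green (np.int32(435), np.int32(331), np.int32(12), np.int32(24), np.int32(156)) [440.5 343. ] [0.89  0.375 0.03 ]
green (np.int32(460), np.int32(347), np.int32(11), np.int32(13), np.int32(93)) [464.8 353.2] [0.906 0.431 0.03 ]
```

View pics/crop0.png

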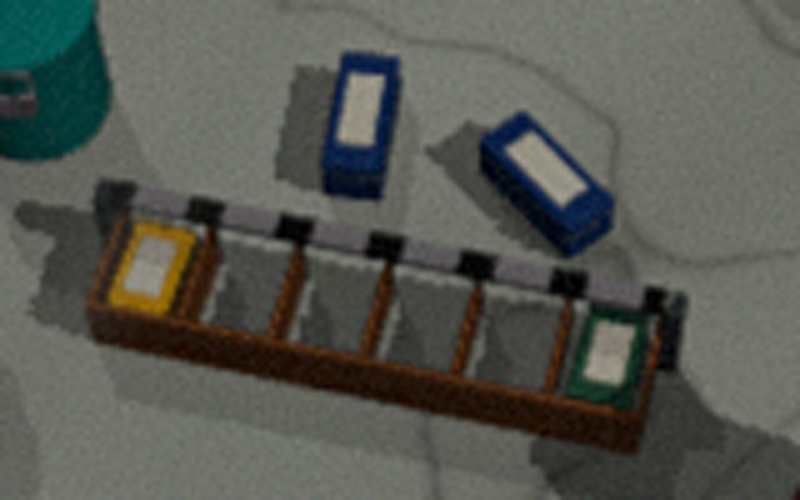

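The crop shows the collars along the rail from (115,197) to (655,298). The yellow tin is in the left gap and the green tin in the right. The right-hand-meant tin has its long axis from (370,60) to (352,190), roughly in front of gaps 3 and 4 from the left.

Run:
```python
from h import *
c=cam("scene")
uv=np.array([(115,193),(205,209),(295,224),(385,241),(476,260),(568,278),(655,294)])/5+[230,170]
P=cast(c,uv,.062); print(P.round(4), np.linalg.norm(np.diff(P,axis=0),axis=1).round(4))
d=P[-1]-P[0]; yaw=np.arctan2(-d[0],d[1]); print("rack yaw deg",np.degrees(yaw))
# tin top corners (crop px): robot-side L,R ; rack-side R,L
q=np.array([(343,54),(399,58),(382,172),(326,166)])/5+[230,170]
Q=cast(c,q,.034); print(Q.round(4),"sides",np.linalg.norm(np.diff(np.r_[Q,Q[:1]],axis=0),axis=1).round(4)); print(Q.mean(0))
e=(Q[2]+Q[3]-Q[0]-Q[1]); print("tin yaw",np.degrees(np.arctan2(e[1],e[0])))
s=r.get_state(); m=R.from_quat(s["eef_rot"]).as_matrix(); print(m.round(4)); print("tool yaw x",np.degrees(np.arctan2(m[1,0],m[0,0])))
print("shift to [.47,0,.24]", se2(np.array([.47,0.0,.24])-s["tool_pos"]))
print("canister",cast(c,(206,220),.105),"turq",cast(c,(233,172),.105))
```

```text
[[ 0.5992 -0.1339  0.062 ]
 [ 0.6029 -0.0836  0.062 ]
 [ 0.6059 -0.0339  0.062 ]
 [ 0.6102  0.0155  0.062 ]
 [ 0.6155  0.0652  0.062 ]
 [ 0.6201  0.1148  0.062 ]
 [ 0.6239  0.1612  0.062 ]] [0.0504 0.0498 0.0496 0.05   0.0498 0.0466]
rack yaw deg -4.774337278152238
[[ 0.472  -0.0308  0.034 ]
 [ 0.4706  0.0016  0.034 ]
 [ 0.5491  0.0037  0.034 ]
 [ 0.5492 -0.0279  0.034 ]] sides [0.0324 0.0785 0.0316 0.0773]
[ 0.51022278 -0.01333723  0.034     ]
tin yaw 1.8262763298766098
[[-9.628e-01  2.702e-01 -3.000e-04]
 [ 2.702e-01  9.628e-01 -1.600e-03]
 [-1.000e-04 -1.600e-03 -1.000e+00]]
tool yaw x 164.32348615325367
shift to [.47,0,.24] [-0.45239218 -0.49745462 -0.00113813]
canister [[ 0.67518756 -0.23538929  0.105     ]] turq [[ 0.51608461 -0.20229012  0.105     ]]
```

Spacings come out at 50 mm and the tin at 79 x 32 mm, so the estimates are sound. Rack yaw is about -4.8°, and the tin is about 12 mm right of the gap axis and yawed about +6.6° to it. Now I'll move to a near viewpoint.

{"fn": "carry_out", "kwargs": {"plan": [{"rot": [0,0,-0.19],"xyz": [-0.462,-0.495,0.0],"grip": 255},{"rot": [0,0,-0.19],"xyz": [-0.462,-0.495,0.0],"grip": 255},{"rot": [0,0,-0.19],"xyz": [-0.462,-0.495,0.0],"grip": 255},{"rot": [0,0,-0.19],"xyz": [-0.462,-0.495,0.0],"grip": 255},{"rot": [0,0,-0.19],"xyz": [-0.462,-0.495,0.0],"grip": 255},{"rot": [0,0,-0.19],"xyz": [-0.462,-0.495,0.0],"grip": 255},{"rot": [0,0,-0.19],"xyz": [-0.462,-0.495,0.0],"grip": 255},{"rot": [0,0,-0.19],"xyz": [-0.462,-0.495,0.0],"grip": 255}]}}

```text
clock: 0.77
tool_pos: [0.3225, 0.3036, 0.2386]
eef_rot: [0.042, 0.999, -0.0, -0.0]
contact_force: [0.5, -0.1, 0.6]
opening: 0.419
finger_force: 0.0
```

Run:
```python
from h import *
s=r.get_state(); m=R.from_quat(s["eef_rot"]).as_matrix(); print(s["clock"],s["tool_pos"],np.degrees(np.arctan2(m[1,0],m[0,0])),m[2])
print(se2(np.array([.48,0.0,.21])-s["tool_pos"]))
```

```text
0.7667 [0.32246842 0.30360219 0.23861179] 175.21997114301092 [ 1.16751836e-04 -3.69896249e-04 -9.99999925e-01]
[-0.18228634 -0.28940847  0.02869756]
```

{"fn": "carry_out", "kwargs": {"plan": [{"rot": [0,0,0],"xyz": [-0.182,-0.289,0.025],"grip": 255},{"rot": [0,0,0],"xyz": [-0.182,-0.289,0.025],"grip": 255},{"rot": [0,0,0],"xyz": [-0.182,-0.289,0.025],"grip": 255},{"rot": [0,0,0],"xyz": [-0.182,-0.289,0.025],"grip": 255},{"rot": [0,0,0],"xyz": [-0.182,-0.289,0.025],"grip": 255},{"rot": [0,0,0],"xyz": [-0.182,-0.289,0.025],"grip": 255},{"rot": [0,0,0],"xyz": [-0.182,-0.289,0.025],"grip": 255},{"rot": [0,0,0],"xyz": [-0.182,-0.289,0.025],"grip": 255}]}}

```text
clock: 1.43
tool_pos: [0.4755, 0.0084, 0.2141]
eef_rot: [0.042, 0.999, 0.0, -0.0]
contact_force: [1.6, 1.7, 0.1]
opening: 0.002
finger_force: 0.0
```

{"fn": "carry_out", "kwargs": {"plan": [{"rot": [0,0,0],"xyz": [0,-0.02,0],"grip": 255},{"rot": [0,0,0],"xyz": [0,-0.02,0],"grip": 255},{"rot": [0,0,0],"xyz": [0,-0.02,0],"grip": 255}]}}

```text
clock: 1.68
tool_pos: [0.473, -0.0105, 0.214]
eef_rot: [0.043, 0.999, 0.0, -0.001]
contact_force: [-0.0, 0.6, -0.8]
opening: 0.007
finger_force: 0.0
```

Run:
```python
from h import *
s=r.get_state(); print(s["clock"],s["tool_pos"],s["qd"].round(3),s["contact_force"],s["q"].round(2))
c=cam("wrist"); im=r.snapshot("wrist"); cv2.imwrite("pics/w1.png",im[:,:,::-1])
import pickle; pickle.dump(c,open("w1.pkl","wb"))
```

```text
1.6833 [ 0.47295664 -0.01048737  0.2140051 ] [-0.049 -0.009 -0.039  0.005 -0.006 -0.006 -0.005] [-0.00293083  0.57269838 -0.7822372 ] [ 0.14  0.55 -0.33  2.03  0.3   0.61  1.09]
```

View pics/w1.png

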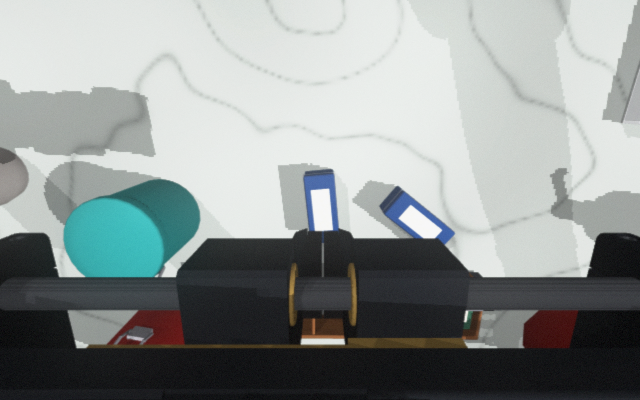

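The wrist view has the robot side at the top, the shut fingertips at (322,235), and the meant tin at (321,200) with its look-alike at (417,215). The gripper hides the rack, so I'll go beyond it to look.

{"fn": "carry_out", "kwargs": {"plan": [{"rot": [0,0,0],"xyz": [-0.21,0.04,-0.01],"grip": 255},{"rot": [0,0,0],"xyz": [-0.21,0.04,-0.01],"grip": 255},{"rot": [0,0,0],"xyz": [-0.21,0.04,-0.01],"grip": 255},{"rot": [0,0,0],"xyz": [-0.21,0.04,-0.01],"grip": 255},{"rot": [0,0,0],"xyz": [-0.21,0.04,-0.01],"grip": 255},{"rot": [0,0,0],"xyz": [-0.21,0.04,-0.01],"grip": 255},{"rot": [0,0,0],"xyz": [-0.21,0.04,-0.01],"grip": 255},{"rot": [0,0,0],"xyz": [-0.21,0.04,-0.01],"grip": 255}]}}

```text
clock: 2.4
tool_pos: [0.6846, 0.0152, 0.2237]
eef_rot: [0.04, 0.999, 0.0, -0.001]
contact_force: [-0.6, 0.7, 0.3]
opening: 0.008
finger_force: 0.0
```

Run:
```python
from h import *
s=r.get_state(); print(s["clock"],s["tool_pos"],s["qd"].round(3),s["contact_force"])
c=cam("wrist"); im=r.snapshot("wrist"); cv2.imwrite("pics/w2.png",im[:,:,::-1])
import pickle; pickle.dump(c,open("w2.pkl","wb"))
```

```text
2.4 [0.68462065 0.01524621 0.22371282] [ 0.018 -0.024  0.006  0.041  0.002 -0.     0.004] [-0.608686    0.72469628  0.25473816]
```

View pics/w2.png

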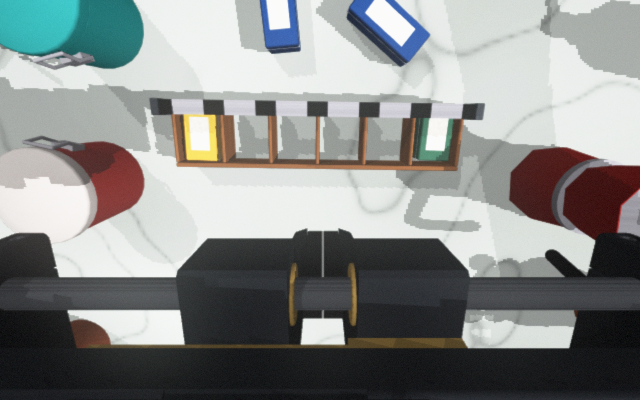

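The near view shows the rail's black collars at about (212,107), (265,108), (317,108), (369,109) and (421,110). Yellow is at (200,135), and the tin's near end at (284,48).

Run:
```python
from h import *; import pickle
c=pickle.load(open("w2.pkl","rb")); im=cv2.imread("pics/w2.png"); g=cv2.cvtColor(im,cv2.COLOR_BGR2GRAY)
m=np.zeros_like(g); m[94:122,185:445]=(g[94:122,185:445]<70)*255
n,l,s,cc=cv2.connectedComponentsWithStats(m)
pts=[]
for i in range(1,n):
    if s[i][4]>80 and s[i][3]<22: print(s[i],cc[i].round(1)); pts.append(cc[i])
pts=np.array(sorted(map(tuple,pts)))
P=cast(c,pts,.062); print(P.round(4),np.linalg.norm(np.diff(P,axis=0),axis=1).round(4))
# use x of collars fit: index k => rack y = -100+50k
k=np.round((pts[:,0]-pts[0,0])/52); ry=-.1+.05*k
A=np.polyfit(ry,P[:,:2],1); print("dir",A[0],np.hypot(*A[0]),"yaw",np.degrees(np.arctan2(-A[0][0],A[0][1])),"rail at ry0",A[1])
yw=np.arctan2(-A[0][0],A[0][1]); ex=np.array([np.cos(yw),np.sin(yw)]); print("rack origin",A[1]+.027*ex)
pickle.dump((A[1]+.027*ex,yw),open("rack.pkl","wb"))
# check with the yellow/green white labels at z=.036: expected rack y -125,+125
o=A[1]+.027*ex; ey=np.array([-ex[1],ex[0]])
hsv=cv2.cvtColor(im,cv2.COLOR_BGR2HSV)
for x0,x1,lo,hi in((170,235,(18,120,80),(35,255,255)),(410,465,(45,60,30),(90,255,255))):
    mm=np.zeros_like(g); mm[110:170,x0:x1]=cv2.inRange(hsv,lo,hi)[110:170,x0:x1]
    b=cv2.boundingRect(mm); q=cast(c,[[b[0]+b[2]/2-.5,b[1]+b[3]-1]],.036)[0,:2]-o; print("tin",b,q@ex,q@ey)
# steel 6,5,4 and gap
for yy in(-.125,-.075,-.025): print("steel",yy,o-.027*ex+yy*ey)
```

```text
[204 101  19  14 237] [213.4 107. ]
[256 102  19  14 238] [265.4 107.9]
[308 102  19  14 233] [317.  108.6]
[360 103  19  18 264] [368.6 109.7]
[408 104  23  18 289] [419.9 111.5]
[[ 0.6025 -0.084   0.062 ]
 [ 0.6073 -0.0343  0.062 ]
 [ 0.612   0.0151  0.062 ]
 [ 0.617   0.0645  0.062 ]
 [ 0.6226  0.1137  0.062 ]] [0.05   0.0496 0.0497 0.0495]
dir [0.09975319 0.98850481] 0.9935252640691286 yaw -5.762393480741797 rail at ry0 [0.61226323 0.01500769]
rack origin [0.6391268  0.01229681]
tin (183, 114, 36, 47) 0.028400242000694416 -0.12629464926592393
tin (417, 118, 37, 43) 0.02332059584225431 0.12870880828377276
steel -0.125 [ 0.59971282 -0.10936066]
steel -0.075 [ 0.60473299 -0.05961332]
steel -0.025 [ 0.60975315 -0.00986598]
```

Both views agree within 1 mm (rack yaw about -5.4°, steel_6 at about (0.600,-0.109), steel_4 at about (0.610,-0.010)). I'll turn the hand so the narrow side lies along the rail and go above the first gap.

{"fn": "carry_out", "kwargs": {"plan": [{"rot": [0,0,-1.56],"xyz": [0.0744,-0.1304,0.13],"grip": 255},{"rot": [0,0,-1.56],"xyz": [0.0744,-0.1304,0.13],"grip": 255},{"rot": [0,0,-1.56],"xyz": [0.0744,-0.1304,0.13],"grip": 255},{"rot": [0,0,-1.56],"xyz": [0.0744,-0.1304,0.13],"grip": 255},{"rot": [0,0,-1.56],"xyz": [0.0744,-0.1304,0.13],"grip": 255},{"rot": [0,0,-1.56],"xyz": [0.0744,-0.1304,0.13],"grip": 255},{"rot": [0,0,-1.56],"xyz": [0.0744,-0.1304,0.13],"grip": 255},{"rot": [0,0,-1.56],"xyz": [0.0744,-0.1304,0.13],"grip": 255}]}}

```text
clock: 3.12
tool_pos: [0.5985, -0.1111, 0.0946]
eef_rot: [-0.445, 0.895, 0.0, -0.001]
contact_force: [0.0, 0.6, -0.5]
opening: 0.006
finger_force: 0.0
```

```bash
cat > st.py <<'E'
from h import *; import sys
s=r.get_state(); m=R.from_quat(s["eef_rot"]).as_matrix()
print("t",round(s["clock"],2),"pos",s["tool_pos"].round(4),"xyaw",np.degrees(np.arctan2(m[1,0],m[0,0])).round(2),"z",m[:,2].round(4),"F",s["contact_force"].round(2),"q",s["q"].round(2))
if len(sys.argv)>3:
    t=np.array(list(map(float,sys.argv[1:4]))); print("shift",se2(t-s["tool_pos"]).round(4))
E
python3 st.py .6001 -.109 .09
```

```text
t 3.12 pos [ 0.5985 -0.1111  0.0946] xyaw -127.13 z [-2.2e-03 -3.0e-04 -1.0e+00] F [ 0.04  0.61 -0.5 ] q [ 0.4   0.91 -0.53  1.71  0.66  0.71  2.01]
shift [-0.0026  0.      0.0046]
```

Joint 7 winds toward its limit this way, so I'll turn the other way.

{"fn": "carry_out", "kwargs": {"plan": [{"rot": [0,0,2.588],"xyz": [-0.0026,0,0],"grip": 255},{"rot": [0,0,2.588],"xyz": [-0.0026,0,0],"grip": 255},{"rot": [0,0,2.588],"xyz": [-0.0026,0,0],"grip": 255},{"rot": [0,0,2.588],"xyz": [-0.0026,0,0],"grip": 255},{"rot": [0,0,2.588],"xyz": [-0.0026,0,0],"grip": 255},{"rot": [0,0,2.588],"xyz": [-0.0026,0,0],"grip": 255},{"rot": [0,0,2.588],"xyz": [-0.0026,0,0],"grip": 255},{"rot": [0,0,2.588],"xyz": [-0.0026,0,0],"grip": 255}]}}

```text
clock: 3.78
tool_pos: [0.6007, -0.1083, 0.0952]
eef_rot: [0.045, 0.999, 0.0, -0.001]
contact_force: [-0.3, 0.3, -0.6]
opening: 0.004
finger_force: 0.0
```

{"fn": "carry_out", "kwargs": {"plan": [{"rot": [0,0,1.6],"xyz": [0,0,0],"grip": 255},{"rot": [0,0,1.6],"xyz": [0,0,0],"grip": 255},{"rot": [0,0,1.6],"xyz": [0,0,0],"grip": 255},{"rot": [0,0,1.6],"xyz": [0,0,0],"grip": 255},{"rot": [0,0,1.6],"xyz": [0,0,0],"grip": 255},{"rot": [0,0,1.6],"xyz": [0,0,0],"grip": 255},{"rot": [0,0,1.6],"xyz": [0,0,0],"grip": 255},{"rot": [0,0,1.6],"xyz": [0,0,0],"grip": 255}]}}

```text
clock: 4.45
tool_pos: [0.6007, -0.1082, 0.0952]
eef_rot: [0.518, 0.855, 0.0, -0.001]
contact_force: [0.1, 0.5, -0.7]
opening: 0.007
finger_force: 0.0
```

```bash
python3 st.py .6001 -.109 .085
```

```text
t 4.45 pos [ 0.6007 -0.1082  0.0952] xyaw 117.55 z [-1.1e-03  7.0e-04 -1.0e+00] F [ 0.06  0.54 -0.75] q [ 0.11  0.86 -0.01  1.73  0.01  0.56  0.57]
shift [-0.0005 -0.0009  0.0102]
```

{"fn": "carry_out", "kwargs": {"plan": [{"rot": [0,0,0.575],"xyz": [-0.0005,-0.0009,0.0],"grip": 255},{"rot": [0,0,0.575],"xyz": [-0.0005,-0.0009,0.0],"grip": 255},{"rot": [0,0,0.575],"xyz": [-0.0005,-0.0009,0.0],"grip": 255},{"rot": [0,0,0.575],"xyz": [-0.0005,-0.0009,0.0],"grip": 255},{"rot": [0,0,0.575],"xyz": [-0.0005,-0.0009,0.01],"grip": 255},{"rot": [0,0,0.575],"xyz": [-0.0005,-0.0009,0.02],"grip": 255},{"rot": [0,0,0.575],"xyz": [-0.0005,-0.0009,0.025],"grip": 255},{"rot": [0,0,0.575],"xyz": [-0.0005,-0.0009,0.025],"grip": 255}]}}

```text
clock: 5.12
tool_pos: [0.6001, -0.1091, 0.0683]
eef_rot: [0.737, 0.676, -0.001, -0.002]
contact_force: [-0.5, 0.2, 0.2]
opening: 0.007
finger_force: 0.0
```

```bash
python3 - <<'E'
from h import *
for n in("side","scene"): cv2.imwrite(f"pics/{n}1.png",r.snapshot(n)[:,:,::-1])
a=cv2.imread("pics/scene1.png")[160:270,190:390]; b=cv2.imread("pics/side1.png")[130:260,270:450]
f=lambda x:cv2.resize(x,(800,300) if 0 else (400,int(400*x.shape[0]/x.shape[1])),interpolation=cv2.INTER_CUBIC)
a,b=f(a),f(b); h=max(len(a),len(b)); p=lambda x:np.pad(x,((0,h-len(x)),(0,0),(0,0)))
cv2.imwrite("pics/c1.png",np.hstack([p(a),p(b)]))
E
python3 st.py .6001 -.109 .062
```

```text
t 5.22 pos [ 0.6014 -0.1096  0.0693] xyaw 85.02 z [-8.e-04  6.e-04 -1.e+00] F [ 0.68 -0.67  0.52] q [ 0.04  0.91  0.13  1.74 -0.2   0.51  0.2 ]
shift [ 0.0005 -0.0013  0.0073]
```

View pics/c1.png

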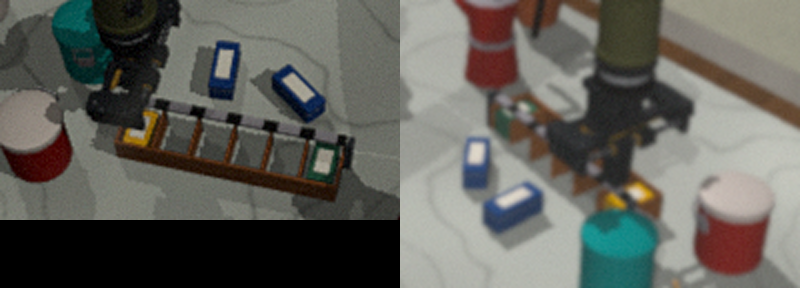

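The hand is over the first gap at the yellow end: tip at about (128,110) in the left crop, (620,170) in the right. Clear of both canisters. Lowering lightly.

{"fn": "carry_out", "kwargs": {"plan": [{"rot": [0,0,0],"xyz": [0.0,0,0.003],"grip": 255},{"rot": [0,0,0],"xyz": [0.0,0,0.006],"grip": 255},{"rot": [0,0,0],"xyz": [0.0,0,0.008],"grip": 255},{"rot": [0,0,0],"xyz": [0.0,0,0.0095],"grip": 255},{"rot": [0,0,0],"xyz": [0,0,0.011],"grip": 255},{"rot": [0,0,0],"xyz": [0,0,0.011],"grip": 255}]}}

```text
clock: 5.72
tool_pos: [0.6021, -0.1097, 0.0583]
eef_rot: [0.738, 0.675, 0.0, 0.0]
contact_force: [0.3, -0.7, 2.9]
opening: 0.003
finger_force: 1.2
```

```bash
python3 - <<'E'
from h import *
F=[];P=[]
for i in range(3):
    r.snapshot("scene"); s=r.get_state(); F.append(s["contact_force"]);P.append(s["tool_pos"])
print(s["clock"],np.round(F,2),np.round(P,4))
E
python3 st.py .6001 -.109 .058
```

```text
5.8667 [[ 0.22 -0.13  2.91]
 [ 0.46 -0.35  2.8 ]
 [ 0.34 -0.14  2.3 ]] [[ 0.6021 -0.1097  0.0584]
 [ 0.6021 -0.1097  0.0585]
 [ 0.6021 -0.1098  0.0586]]
t 5.87 pos [ 0.6021 -0.1098  0.0586] xyaw 84.96 z [ 4.e-04 -1.e-04 -1.e+00] F [ 0.34 -0.14  2.3 ] q [ 0.04  0.93  0.12  1.74 -0.21  0.49  0.21]
shift [ 0.0006 -0.0021  0.0006]
```

Contact at about 2.6 N, 3.5–4 mm deep. Running along over the second gap.

{"fn": "carry_out", "kwargs": {"plan": [{"rot": [0,0,0],"xyz": [0.004,0,0],"grip": 255},{"rot": [0,0,0],"xyz": [0.01,0,0],"grip": 255},{"rot": [0,0,0],"xyz": [0.017,0,0],"grip": 255},{"rot": [0,0,0],"xyz": [0.024,0,0],"grip": 255},{"rot": [0,0,0],"xyz": [0.031,0,0],"grip": 255},{"rot": [0,0,0],"xyz": [0.038,0,0],"grip": 255},{"rot": [0,0,0],"xyz": [0.045,0,0],"grip": 255},{"rot": [0,0,0],"xyz": [0.05,0,0],"grip": 255}]}}

```text
clock: 6.53
tool_pos: [0.6065, -0.0584, 0.0583]
eef_rot: [0.737, 0.676, 0.0, -0.0]
contact_force: [-0.5, -2.0, 2.7]
opening: 0.001
finger_force: 1.2
```

```bash
python3 st.py .6102 -.0096 .0585
```

```text
t 6.53 pos [ 0.6065 -0.0584  0.0583] xyaw 85.02 z [-0.e+00  6.e-04 -1.e+00] F [-0.46 -2.01  2.68] q [-0.05  0.92  0.13  1.75 -0.23  0.49  0.14]
shift [ 0.0489 -0.0005 -0.0001]
```

{"fn": "carry_out", "kwargs": {"plan": [{"rot": [0,0,0],"xyz": [0.007,0,0],"grip": 255},{"rot": [0,0,0],"xyz": [0.014,0,0],"grip": 255},{"rot": [0,0,0],"xyz": [0.021,0,0],"grip": 255},{"rot": [0,0,0],"xyz": [0.028,0,0],"grip": 255},{"rot": [0,0,0],"xyz": [0.035,0,0],"grip": 255},{"rot": [0,0,0],"xyz": [0.042,0,0],"grip": 255},{"rot": [0,0,0],"xyz": [0.048,0,0],"grip": 255},{"rot": [0,0,0],"xyz": [0.049,0,0],"grip": 255}]}}

```text
clock: 7.2
tool_pos: [0.6108, -0.0089, 0.0583]
eef_rot: [0.737, 0.676, 0.0, -0.0]
contact_force: [-0.2, 0.8, 1.4]
opening: 0.003
finger_force: 1.3
```

{"fn": "carry_out", "kwargs": {"plan": [{"rot": [0,0,0],"xyz": [0,0,0],"grip": 255},{"rot": [0,0,0],"xyz": [0,0,0],"grip": 255},{"rot": [0,0,0],"xyz": [0,0,0],"grip": 255}]}}

```text
clock: 7.45
tool_pos: [0.6107, -0.0102, 0.0583]
eef_rot: [0.737, 0.675, 0.0, -0.0]
contact_force: [0.3, 1.6, 2.7]
opening: 0.005
finger_force: 1.2
```

```bash
python3 st.py .49 -.08 .12
```

```text
t 7.45 pos [ 0.6107 -0.0102  0.0583] xyaw 84.98 z [-1.0e-04  1.2e-03 -1.0e+00] F [0.29 1.59 2.75] q [-0.14  0.93  0.14  1.74 -0.25  0.49  0.08]
shift [-0.08   -0.1141 -0.0617]
```

Third gap reached with light contact (about 2.7 N, 3.7 mm). I'll lift off, then go to the tin's right side to shift it sideways in line with the gap.

{"fn": "carry_out", "kwargs": {"plan": [{"rot": [0,0,0],"xyz": [0,0,-0.025],"grip": 255},{"rot": [0,0,0],"xyz": [0,0,-0.05],"grip": 255},{"rot": [0,0,0.007],"xyz": [-0.0588,-0.1084,-0.05],"grip": 255},{"rot": [0,0,0.007],"xyz": [-0.0588,-0.1084,-0.05],"grip": 255},{"rot": [0,0,0.007],"xyz": [-0.0588,-0.1084,-0.05],"grip": 255},{"rot": [0,0,0.007],"xyz": [-0.0588,-0.1084,-0.05],"grip": 255},{"rot": [0,0,0.007],"xyz": [-0.0588,-0.1084,-0.02],"grip": 255},{"rot": [0,0,0.007],"xyz": [-0.0588,-0.1084,0],"grip": 255}]}}

```text
clock: 8.12
tool_pos: [0.4973, -0.0611, 0.0579]
eef_rot: [0.741, 0.672, 0.0, 0.0]
contact_force: [0.3, 0.0, 0.6]
opening: 0.001
finger_force: 0.0
```

```bash
python3 st.py .4976 -.0593 .012
python3 - <<'E'
from h import *; import pickle
s=r.get_state(); c=cam("wrist"); im=r.snapshot("wrist"); cv2.imwrite("pics/w3.png",im[:,:,::-1]); pickle.dump(c,open("w3.pkl","wb"))
E
```

```text
t 8.12 pos [ 0.4973 -0.0611  0.0579] xyaw 84.45 z [ 9.e-04 -5.e-04 -1.e+00] F [0.32 0.03 0.65] q [-0.02  0.85  0.07  2.07 -0.25  0.23  0.18]
shift [0.0019 0.0001 0.0459]
```

View pics/w3.png

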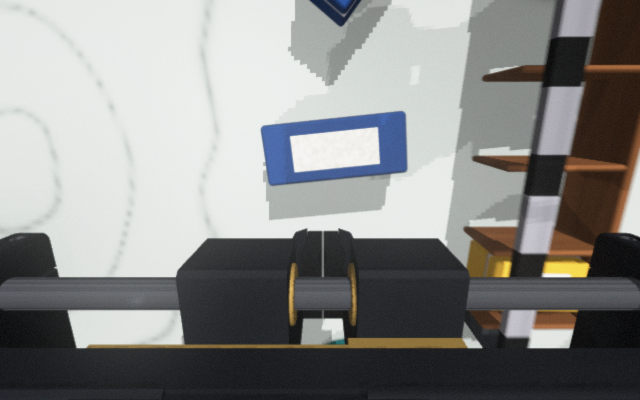

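The tin shows clearly with corners at about (263,126), (405,112), (407,172) and (269,185). The rail is on the right, with collars at (545,173) and (567,60).

```bash
cat > tin.py <<'E'
from h import *; import pickle
G=np.array([.6097,-.0096]); yw=np.radians(-5.4); ex=np.array([np.cos(yw),np.sin(yw)]); ey=np.array([-ex[1],ex[0]])
def rel(P): d=np.atleast_2d(P)[:,:2]-G; return np.c_[d@ex-.027,d@ey]   # rack x, y from gap-3 axis
def label(im,c,roi):
    x0,y0,x1,y1=roi; hsv=cv2.cvtColor(im,cv2.COLOR_RGB2HSV)
    for nm,m in(("blue",cv2.inRange(hsv,(100,110,40),(128,255,255))),):
        z=np.zeros_like(m); z[y0:y1,x0:x1]=m[y0:y1,x0:x1]
        ct=max(cv2.findContours(z,0,2)[0],key=cv2.contourArea)
        q=cv2.boxPoints(cv2.minAreaRect(ct)); Q=rel(cast(c,q,.034))
        d=np.linalg.norm(np.diff(np.r_[Q,Q[:1]],axis=0),axis=1)
        e=(Q[1]-Q[0]) if d[0]>d[1] else (Q[2]-Q[1]); e=e*np.sign(e[0])
        print(nm,q.round(0).tolist(),"sides",d.round(4),"centre(rack x, y off gap)",Q.mean(0).round(4),"yaw rel rack",np.degrees(np.arctan2(e[1],e[0])).round(2))
        print(Q.round(4).tolist())
E
python3 - <<'E'
from tin import *
c=pickle.load(open("w3.pkl","rb")); im=cv2.imread("pics/w3.png")[:,:,::-1].copy()
label(im,c,(240,90,430,205))
print("collars rel",rel(cast(c,[(547,174),(567,60)],.062)).round(4))
E
```

```text
blue [[261.0, 126.0], [404.0, 111.0], [410.0, 170.0], [267.0, 185.0]] sides [0.0764 0.0322 0.0803 0.0325] centre(rack x, y off gap) [-0.1273 -0.0148] yaw rel rack 5.67
[[-0.1671, -0.0025], [-0.0911, 0.005], [-0.0855, -0.0267], [-0.1654, -0.035]]
collars rel [[-0.0296 -0.0237]
 [-0.0302  0.0255]]
```

Consistent with the scene estimate: tin about 15 mm right of the gap axis, yawed +5.7° to it. Lowering beside it and pushing sideways gently.

{"fn": "carry_out", "kwargs": {"plan": [{"rot": [0,0,0],"xyz": [0,0,0.03],"grip": 255},{"rot": [0,0,0],"xyz": [0.002,0,0.045],"grip": 255},{"rot": [0,0,0],"xyz": [0.008,0,0.045],"grip": 255},{"rot": [0,0,0],"xyz": [0.014,0,0.045],"grip": 255},{"rot": [0,0,0],"xyz": [0.019,0,0.045],"grip": 255},{"rot": [0,0,0],"xyz": [0.024,0,0.045],"grip": 255},{"rot": [0,0,0],"xyz": [0.028,0,0.045],"grip": 255},{"rot": [0,0,0],"xyz": [0.031,0,0.045],"grip": 255}]}}

```text
clock: 8.83
tool_pos: [0.5012, -0.0289, 0.0143]
eef_rot: [0.74, 0.673, 0.001, 0.001]
contact_force: [-0.3, -1.7, 2.2]
opening: 0.006
finger_force: 1.0
```

```bash
python3 st.py .5008 -.0254 .012
cat > look.py <<'E'
from tin import *; import sys
s=r.get_state(); c=cam("wrist"); im=r.snapshot("wrist"); cv2.imwrite(f"pics/{sys.argv[1]}.png",im[:,:,::-1]); pickle.dump(c,open(sys.argv[1]+".pkl","wb"))
print("tcp rel",rel(s["tool_pos"]).round(4)); label(im,c,tuple(map(int,sys.argv[2:6])))
E
python3 look.py w4 150 60 500 232
```

```text
t 8.83 pos [ 0.5012 -0.0289  0.0143] xyaw 84.57 z [ 1.9e-03 -5.0e-04 -1.0e+00] F [-0.33 -1.7   2.18] q [-0.06  0.94  0.05  2.07 -0.29  0.14  0.15]
shift [ 0.0035 -0.0007  0.0023]
tcp rel [[-0.1332 -0.0294]]
blue [[249.0, 166.0], [434.0, 166.0], [434.0, 231.0], [249.0, 231.0]] sides [0.0762 0.0287 0.0806 0.0286] centre(rack x, y off gap) [-0.1254  0.0011] yaw rel rack -0.05
[[-0.1637, 0.0154], [-0.0876, 0.0153], [-0.0849, -0.0133], [-0.1655, -0.0132]]
```

View pics/w4.png

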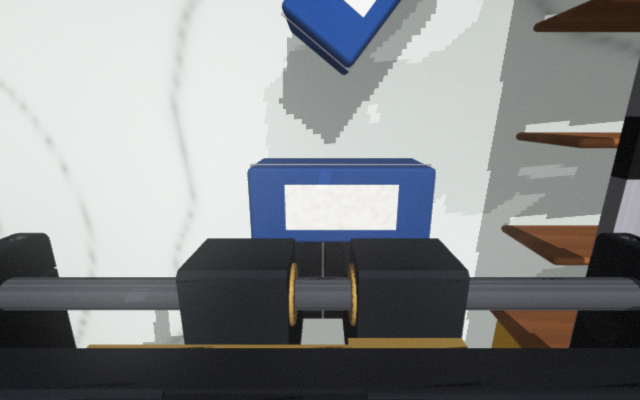

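The tin now lies parallel to the gap (yaw about 0°), with its left top edge at +15.4 mm, so it is about 2 mm short of centre. One small nudge, then back off and rise.

{"fn": "carry_out", "kwargs": {"plan": [{"rot": [0,0,0],"xyz": [0.001,0,0],"grip": 255},{"rot": [0,0,0],"xyz": [0.002,0,0],"grip": 255},{"rot": [0,0,0],"xyz": [0.003,0,0],"grip": 255},{"rot": [0,0,0],"xyz": [0.003,0,0],"grip": 255},{"rot": [0,0,0],"xyz": [0.003,0,0],"grip": 255}]}}

```text
clock: 9.3
tool_pos: [0.5009, -0.0264, 0.0134]
eef_rot: [0.74, 0.673, 0.0, 0.0]
contact_force: [0.6, -2.2, 1.9]
opening: 0.003
finger_force: 0.8
```

```bash
python3 st.py; python3 look.py w5 150 60 500 232
```

```text
t 9.3 pos [ 0.5009 -0.0264  0.0134] xyaw 84.54 z [ 3.e-04 -1.e-04 -1.e+00] F [ 0.57 -2.21  1.89] q [-0.07  0.94  0.05  2.07 -0.29  0.14  0.15]
tcp rel [[-0.1338 -0.027 ]]
blue [[249.0, 166.0], [436.0, 166.0], [436.0, 231.0], [249.0, 231.0]] sides [0.0764 0.0285 0.0809 0.0284] centre(rack x, y off gap) [-0.1256  0.0038] yaw rel rack -0.07
[[-0.164, 0.018], [-0.0876, 0.0179], [-0.085, -0.0105], [-0.1658, -0.0104]]
```

{"fn": "carry_out", "kwargs": {"plan": [{"rot": [0,0,0],"xyz": [-0.012,0,0],"grip": 255},{"rot": [0,0,0],"xyz": [-0.025,0,-0.005],"grip": 255},{"rot": [0,0,0],"xyz": [-0.025,0,-0.04],"grip": 255},{"rot": [0,0,0.1],"xyz": [-0.025,0,-0.08],"grip": 255},{"rot": [0,0,1.57],"xyz": [0.0277,-0.066,-0.08],"grip": 255},{"rot": [0,0,1.57],"xyz": [0.0277,-0.066,-0.08],"grip": 255},{"rot": [0,0,1.57],"xyz": [0.0277,-0.066,-0.08],"grip": 255},{"rot": [0,0,1.57],"xyz": [0.0277,-0.066,-0.08],"grip": 255}]}}

```text
clock: 10.02
tool_pos: [0.435, 0.0104, 0.0935]
eef_rot: [0.906, 0.423, -0.001, -0.002]
contact_force: [1.1, 0.1, -0.2]
opening: 0.005
finger_force: 0.0
```

{"fn": "carry_out", "kwargs": {"plan": [{"rot": [0,0,0.97],"xyz": [0,0,0],"grip": 255},{"rot": [0,0,0.97],"xyz": [0,0,0],"grip": 255},{"rot": [0,0,0.97],"xyz": [0,0,0],"grip": 255},{"rot": [0,0,0.97],"xyz": [0,0,0],"grip": 255},{"rot": [0,0,0.97],"xyz": [0,0,0],"grip": 255},{"rot": [0,0,0.97],"xyz": [0,0,0],"grip": 255},{"rot": [0,0,0.97],"xyz": [0,0,0],"grip": 255},{"rot": [0,0,0.97],"xyz": [0,0,0],"grip": 255}]}}

```text
clock: 10.68
tool_pos: [0.4374, 0.0084, 0.0931]
eef_rot: [0.999, -0.05, -0.0, -0.0]
contact_force: [0.7, 0.1, -0.7]
opening: 0.007
finger_force: 0.0
```

```bash
python3 st.py .4375 .0074 .015;python3 - <<'E'
from tin import *
print(rel(r.get_state()["tool_pos"]))
E
```

```text
t 10.68 pos [0.4374 0.0084 0.0931] xyaw -5.68 z [-8.e-04  1.e-03 -1.e+00] F [ 0.65  0.11 -0.65] q [-0.29  0.77  0.28  2.25 -0.96  0.24 -0.81]
shift [0.0003 0.001  0.0781]
[[-0.20026476  0.00168672]]
```

Joint 5 is near its limit in this orientation, so I'll go back to the 84.6° one, which also lets me watch the tin while pushing.

{"fn": "carry_out", "kwargs": {"plan": [{"rot": [0,0,-1.576],"xyz": [0,0.001,0],"grip": 255},{"rot": [0,0,-1.576],"xyz": [0,0.001,0],"grip": 255},{"rot": [0,0,-1.576],"xyz": [0,0.001,0],"grip": 255},{"rot": [0,0,-1.576],"xyz": [0,0.001,0],"grip": 255},{"rot": [0,0,-1.576],"xyz": [0,0.001,0],"grip": 255},{"rot": [0,0,-1.576],"xyz": [0,0.001,0],"grip": 255},{"rot": [0,0,-1.576],"xyz": [0,0.001,0],"grip": 255},{"rot": [0,0,-1.576],"xyz": [0,0.001,0],"grip": 255}]}}

```text
clock: 11.35
tool_pos: [0.4373, 0.0073, 0.0932]
eef_rot: [0.898, 0.441, -0.0, -0.001]
contact_force: [-0.9, -0.3, 0.4]
opening: 0.007
finger_force: 0.0
```

{"fn": "carry_out", "kwargs": {"plan": [{"rot": [0,0,-0.576],"xyz": [0,0,0],"grip": 255},{"rot": [0,0,-0.576],"xyz": [0,0,0],"grip": 255},{"rot": [0,0,-0.576],"xyz": [0,0,0],"grip": 255},{"rot": [0,0,-0.576],"xyz": [0,0,0],"grip": 255},{"rot": [0,0,-0.576],"xyz": [0,0,0],"grip": 255},{"rot": [0,0,-0.576],"xyz": [0,0,0],"grip": 255}]}}

```text
clock: 11.85
tool_pos: [0.4372, 0.0071, 0.0932]
eef_rot: [0.737, 0.676, 0.0, -0.001]
contact_force: [-0.4, -0.2, 0.5]
opening: 0.002
finger_force: 0.0
```

```bash
python3 st.py .4375 .0074 .017; python3 look.py w6 325 60 560 260; python3 -c "
from tin import *
im=cv2.imread('pics/w6.png'); c=pickle.load(open('w6.pkl','rb'))
"
```

```text
t 11.85 pos [0.4372 0.0071 0.0932] xyaw 85.06 z [-8.e-04  1.e-03 -1.e+00] F [-0.44 -0.23  0.55] q [-0.15  0.75  0.05  2.24 -0.23  0.15  0.02]
shift [0.0002 0.0003 0.0762]
tcp rel [[-0.2003  0.0004]]
blue [[371.0, 233.0], [371.0, 186.0], [487.0, 188.0], [486.0, 234.0]] sides [0.0342 0.079  0.0346 0.0823] centre(rack x, y off gap) [-0.1263  0.0015] yaw rel rack -0.28
[[-0.1661, -0.0154], [-0.1673, 0.0188], [-0.0883, 0.0184], [-0.0837, -0.0158]]
```

View pics/w6.png

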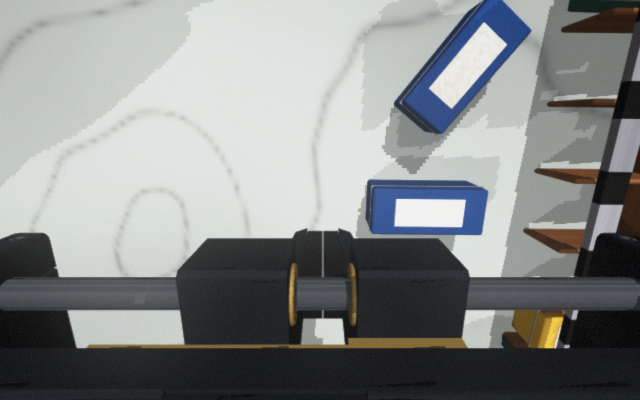

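The tin is at rack x -126 mm, 1.5 mm off the axis (within error), yaw about 0°. The fingertip at (322,232) is behind it. Lowering.

{"fn": "carry_out", "kwargs": {"plan": [{"rot": [0,0,0.008],"xyz": [0.001,-0.003,0.035],"grip": 255},{"rot": [0,0,0.008],"xyz": [0.001,-0.003,0.065],"grip": 255},{"rot": [0,0,0.008],"xyz": [0.001,-0.003,0.075],"grip": 255},{"rot": [0,0,0.008],"xyz": [0.001,-0.003,0.076],"grip": 255},{"rot": [0,0,0.008],"xyz": [0.001,-0.003,0.076],"grip": 255}]}}

```text
clock: 12.32
tool_pos: [0.443, 0.0085, 0.0248]
eef_rot: [0.741, 0.671, -0.006, -0.006]
contact_force: [0.6, 0.5, 0.1]
opening: 0.003
finger_force: 0.0
```

```bash
python3 st.py; python3 look.py w7 325 60 620 232
```

```text
t 12.32 pos [0.443  0.0085 0.0248] xyaw 84.32 z [-1.670e-02  4.000e-04 -9.999e-01] F [0.6  0.46 0.12] q [-0.15  0.91  0.04  2.23 -0.98  0.04  0.76]
tcp rel [[-0.1947  0.0023]]
blue [[423.0, 96.0], [503.0, 7.0], [561.0, 60.0], [481.0, 148.0]] sides [0.0431 0.0325 0.0448 0.0349] centre(rack x, y off gap) [-0.125   0.0809] yaw rel rack 48.93
[[-0.1525, 0.075], [-0.1242, 0.1075], [-0.098, 0.0883], [-0.1254, 0.0529]]
```

At this close radius joint 6 sits on its lower limit, so the tip stays at z about 25 mm. That still overlaps the 34 mm tin by 9 mm. I'll ease up and forward and check before contact.

{"fn": "carry_out", "kwargs": {"plan": [{"rot": [0,0,0],"xyz": [0,0.002,-0.004],"grip": 255},{"rot": [0,0,0],"xyz": [0,0.004,-0.004],"grip": 255},{"rot": [0,0,0],"xyz": [0,0.006,-0.004],"grip": 255},{"rot": [0,0,0],"xyz": [0,0.006,-0.004],"grip": 255}]}}

```text
clock: 12.7
tool_pos: [0.4499, 0.0076, 0.0299]
eef_rot: [0.741, 0.672, -0.005, -0.005]
contact_force: [-0.5, -0.3, -0.1]
opening: 0.008
finger_force: 0.0
```

```bash
python3 st.py; python3 look.py w7 325 150 620 232
```

```text
t 12.7 pos [0.4499 0.0076 0.0299] xyaw 84.42 z [-1.430e-02 -1.000e-04 -9.999e-01] F [-0.5  -0.25 -0.14] q [-0.17  0.9   0.09  2.21 -0.96  0.08  0.75]
tcp rel [[-0.1877  0.0021]]
blue [[367.0, 216.0], [529.0, 216.0], [529.0, 231.0], [367.0, 231.0]] sides [0.0773 0.0078 0.0784 0.0077] centre(rack x, y off gap) [-0.1273  0.0162] yaw rel rack 0.08
[[-0.1664, 0.02], [-0.0891, 0.0202], [-0.0877, 0.0125], [-0.1661, 0.0123]]
```

{"fn": "carry_out", "kwargs": {"plan": [{"rot": [0,0,0],"xyz": [0,0,0.004],"grip": 255},{"rot": [0,0,0],"xyz": [0,0,0.007],"grip": 255},{"rot": [0,0,0],"xyz": [0,0,0.007],"grip": 255},{"rot": [0,0,0],"xyz": [0,0.003,0.007],"grip": 255},{"rot": [0,0,0],"xyz": [0,0.007,0.007],"grip": 255},{"rot": [0,0,0],"xyz": [0,0.011,0.007],"grip": 255},{"rot": [0,0,0],"xyz": [0,0.015,0.007],"grip": 255},{"rot": [0,0,0],"xyz": [0,0.019,0.007],"grip": 255}]}}

```text
clock: 13.42
tool_pos: [0.4676, 0.0059, 0.0221]
eef_rot: [0.74, 0.672, -0.006, -0.006]
contact_force: [-2.7, 0.2, 1.3]
opening: 0.001
finger_force: 1.2
```

```bash
python3 st.py; python3 look.py w8 280 150 620 232
```

```text
t 13.42 pos [0.4676 0.0059 0.0221] xyaw 84.45 z [-1.710e-02  4.000e-04 -9.999e-01] F [-2.66  0.2   1.32] q [-0.19  0.92  0.14  2.16 -0.95  0.14  0.74]
tcp rel [[-0.1699  0.002 ]]
blue [[354.0, 221.0], [524.0, 221.0], [524.0, 231.0], [354.0, 231.0]] sides [0.0769 0.0049 0.0776 0.0049] centre(rack x, y off gap) [-0.1168  0.0179] yaw rel rack 0.19
[[-0.1555, 0.0202], [-0.0786, 0.0204], [-0.0778, 0.0156], [-0.1554, 0.0153]]
```

Contact made and the tin slides straight (2.7 N). Continuing.

{"fn": "carry_out", "kwargs": {"plan": [{"rot": [0,0,0],"xyz": [0,0.005,0],"grip": 255},{"rot": [0,0,0],"xyz": [0,0.01,0],"grip": 255},{"rot": [0,0,0],"xyz": [0,0.015,0],"grip": 255},{"rot": [0,0,0],"xyz": [0,0.02,0],"grip": 255},{"rot": [0,0,0],"xyz": [0,0.025,0],"grip": 255},{"rot": [0,0,0],"xyz": [0,0.03,0],"grip": 255},{"rot": [0,0,0],"xyz": [0,0.033,0],"grip": 255},{"rot": [0,0,0],"xyz": [0,0.033,0],"grip": 255}]}}

```text
clock: 14.13
tool_pos: [0.5022, 0.0024, 0.0214]
eef_rot: [0.74, 0.672, -0.005, -0.005]
contact_force: [0.1, 0.2, -0.0]
opening: 0.005
finger_force: 0.0
```

```bash
python3 st.py; python3 look.py w9 280 150 620 232
```

```text
t 14.13 pos [0.5022 0.0024 0.0214] xyaw 84.46 z [-1.400e-02 -5.000e-04 -9.999e-01] F [ 0.11  0.16 -0.  ] q [-0.24  0.95  0.25  2.06 -0.91  0.26  0.71]
tcp rel [[-0.1352  0.0018]]
blue [[354.0, 221.0], [525.0, 221.0], [525.0, 231.0], [354.0, 231.0]] sides [0.0772 0.0049 0.0778 0.0049] centre(rack x, y off gap) [-0.0821  0.0179] yaw rel rack 0.13
[[-0.1209, 0.0202], [-0.0437, 0.0204], [-0.0429, 0.0156], [-0.1208, 0.0153]]
```

View pics/w9.png

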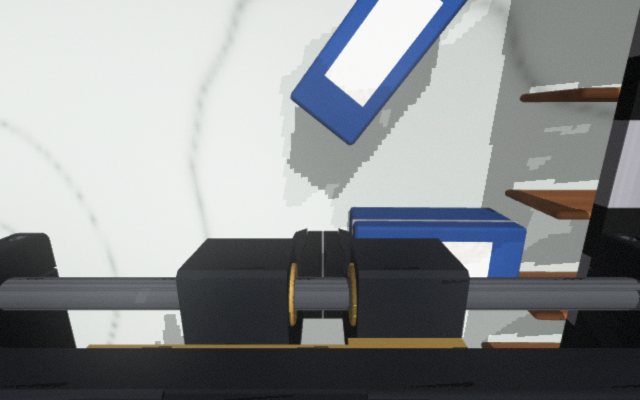

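The look-alike tin's corner at (350,143) is well clear. The pushed tin's left edge is at row 221, and the divider between gaps 3 and 4 shows its foot at about (507,192) and its top front corner at about (558,217).

```bash
python3 - <<'E'
from tin import *
c=pickle.load(open("w9.pkl","rb"))
for y in(.023,.027):
  for z in (0,.042):
    P=np.r_[G+ex*(-.035+.027)+ey*y,z]; print("expected",y,z,proj(c,P).round(1))
print(rel(cast(c,[(558,217),(558,205)],.042)).round(4),rel(cast(c,[(507,190),(512,199)],.0)).round(4))
E
python3 - <<'E'
import cv2; im=cv2.imread("pics/w9.png")[180:240,480:600]; cv2.imwrite("pics/w9c.png",cv2.resize(im,None,fx=6,fy=6,interpolation=cv2.INTER_CUBIC))
E
```

```text
expected 0.023 0 [[503.5 196. ]]
expected 0.023 0.042 [[558.6 221.6]]
expected 0.027 0 [[504.6 189. ]]
expected 0.027 0.042 [[560.5 212.6]]
[[-0.0357  0.025 ]
 [-0.0367  0.0303]] [[-0.0336  0.0264]
 [-0.03    0.0213]]
```

View pics/w9c.png

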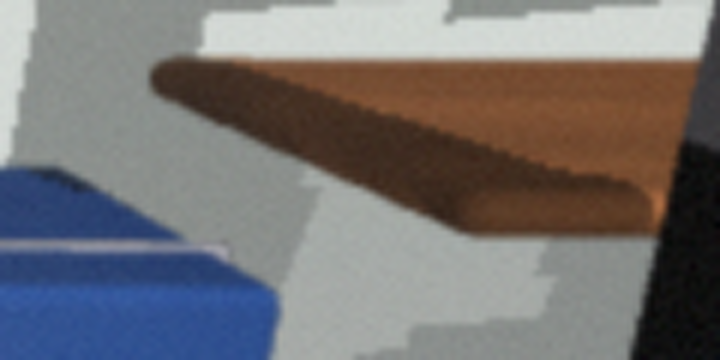

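The gap's edge is at +23.8 mm and the tin's top edge at about +18 mm, so it is centred within a millimetre and square. Pushing on.

{"fn": "carry_out", "kwargs": {"plan": [{"rot": [0,0,0],"xyz": [0,0.004,0],"grip": 255},{"rot": [0,0,0],"xyz": [0,0.009,0],"grip": 255},{"rot": [0,0,0],"xyz": [0,0.014,0],"grip": 255},{"rot": [0,0,0],"xyz": [0,0.019,0],"grip": 255},{"rot": [0,0,0],"xyz": [0,0.024,0],"grip": 255},{"rot": [0,0,0],"xyz": [0,0.029,0],"grip": 255},{"rot": [0,0,0],"xyz": [0,0.033,0],"grip": 255},{"rot": [0,0,0],"xyz": [0,0.035,0],"grip": 255}]}}

```text
clock: 14.85
tool_pos: [0.5365, -0.0009, 0.0209]
eef_rot: [0.74, 0.672, -0.006, -0.005]
contact_force: [-1.2, 0.6, 2.4]
opening: 0.005
finger_force: 1.3
```

```bash
python3 st.py; python3 look.py w10 280 150 620 232
```

```text
t 14.85 pos [ 0.5365 -0.0009  0.0209] xyaw 84.46 z [-1.510e-02 -1.000e-04 -9.999e-01] F [-1.24  0.62  2.36] q [-0.28  0.98  0.34  1.96 -0.87  0.37  0.66]
tcp rel [[-0.1007  0.0018]]
blue [[354.0, 221.0], [497.0, 221.0], [497.0, 231.0], [354.0, 231.0]] sides [0.0643 0.0049 0.0649 0.0048] centre(rack x, y off gap) [-0.0541  0.018 ] yaw rel rack 0.16
[[-0.0865, 0.0203], [-0.0221, 0.0205], [-0.0215, 0.0157], [-0.0863, 0.0155]]
```

{"fn": "carry_out", "kwargs": {"plan": [{"rot": [0,0,0],"xyz": [0,0.005,0],"grip": 255},{"rot": [0,0,0],"xyz": [0,0.01,0],"grip": 255},{"rot": [0,0,0],"xyz": [0,0.015,0],"grip": 255},{"rot": [0,0,0],"xyz": [0,0.02,0],"grip": 255},{"rot": [0,0,0],"xyz": [0,0.024,0],"grip": 255},{"rot": [0,0,0],"xyz": [0,0.028,0],"grip": 255},{"rot": [0,0,0],"xyz": [0,0.031,0],"grip": 255},{"rot": [0,0,0],"xyz": [0,0.032,0],"grip": 255}]}}

```text
clock: 15.57
tool_pos: [0.5681, -0.004, 0.0204]
eef_rot: [0.74, 0.672, -0.006, -0.005]
contact_force: [-2.1, 0.1, 1.8]
opening: 0.009
finger_force: 1.2
```

{"fn": "carry_out", "kwargs": {"plan": [{"rot": [0,0,0],"xyz": [0,0.001,0],"grip": 255},{"rot": [0,0,0],"xyz": [0,0.002,0],"grip": 255},{"rot": [0,0,0],"xyz": [0,0.003,0],"grip": 255},{"rot": [0,0,0],"xyz": [0,0.003,0],"grip": 255}]}}

```text
clock: 15.9
tool_pos: [0.5705, -0.0042, 0.0204]
eef_rot: [0.741, 0.672, -0.006, -0.005]
contact_force: [-1.9, 0.1, 1.1]
opening: 0.007
finger_force: 1.0
```

```bash
python3 st.py; python3 look.py w11 280 150 620 232
```

```text
t 15.9 pos [ 0.5705 -0.0042  0.0204] xyaw 84.44 z [-1.570e-02  1.000e-04 -9.999e-01] F [-1.85  0.06  1.1 ] q [-0.3   1.01  0.4   1.86 -0.83  0.47  0.61]
tcp rel [[-0.0665  0.0016]]
blue [[450.0, 223.0], [527.0, 223.0], [527.0, 231.0], [450.0, 231.0]] sides [0.0343 0.0039 0.0345 0.0039] centre(rack x, y off gap) [0.0083 0.0177] yaw rel rack 0.16
[[-0.0091, 0.0195], [0.0252, 0.0196], [0.0259, 0.0158], [-0.0087, 0.0157]]
```

{"fn": "carry_out", "kwargs": {"plan": [{"rot": [0,0,0],"xyz": [0,0.001,0],"grip": 255},{"rot": [0,0,0],"xyz": [0,0.002,0],"grip": 255},{"rot": [0,0,0],"xyz": [0,0.002,0],"grip": 255}]}}

```text
clock: 16.2
tool_pos: [0.5725, -0.0045, 0.0204]
eef_rot: [0.741, 0.672, -0.006, -0.005]
contact_force: [-2.0, 0.8, 1.8]
opening: 0.004
finger_force: 1.0
```

{"fn": "carry_out", "kwargs": {"plan": [{"rot": [0,0,0],"xyz": [0,0.001,0],"grip": 255},{"rot": [0,0,0],"xyz": [0,0.001,0],"grip": 255}]}}

```text
clock: 16.37
tool_pos: [0.5725, -0.0044, 0.0203]
eef_rot: [0.741, 0.672, -0.006, -0.006]
contact_force: [-4.3, 0.8, 3.1]
opening: 0.006
finger_force: 2.4
```

{"fn": "carry_out", "kwargs": {"plan": [{"rot": [0,0,0],"xyz": [0,0.001,0],"grip": 255},{"rot": [0,0,0],"xyz": [0,0.001,0],"grip": 255}]}}

```text
clock: 16.53
tool_pos: [0.5726, -0.0045, 0.0203]
eef_rot: [0.741, 0.672, -0.007, -0.007]
contact_force: [-7.2, 0.1, 5.7]
opening: 0.001
finger_force: 3.5
```

The tip stops at rack x -64.5 mm (predicted -64.4) while the force rises to 7 N: the tin is home. Backing off straight and rising.

{"fn": "carry_out", "kwargs": {"plan": [{"rot": [0,0,0],"xyz": [0,-0.005,0],"grip": 255},{"rot": [0,0,0],"xyz": [0,-0.02,0],"grip": 255},{"rot": [0,0,0],"xyz": [0,-0.04,0],"grip": 255},{"rot": [0,0,0],"xyz": [0,-0.045,-0.03],"grip": 255},{"rot": [0,0,0],"xyz": [0,-0.045,-0.07],"grip": 255},{"rot": [0,0,0],"xyz": [0,-0.045,-0.11],"grip": 255},{"rot": [0,0,0],"xyz": [-0.04,-0.045,-0.14],"grip": 255},{"rot": [0,0,0],"xyz": [-0.06,-0.045,-0.14],"grip": 255}]}}

```text
clock: 17.2
tool_pos: [0.5301, -0.0609, 0.1655]
eef_rot: [0.739, 0.673, -0.003, -0.001]
contact_force: [0.8, -1.3, 1.0]
opening: 0.007
finger_force: 0.0
```

{"fn": "carry_out", "kwargs": {"plan": [{"rot": [0,0,0],"xyz": [0,0,0],"grip": 255},{"rot": [0,0,0],"xyz": [0,0,0],"grip": 255},{"rot": [0,0,0],"xyz": [0,0,0],"grip": 255}]}}

```text
clock: 17.45
tool_pos: [0.5266, -0.0593, 0.1608]
eef_rot: [0.74, 0.672, -0.005, -0.005]
contact_force: [-1.0, -0.3, -0.1]
opening: 0.004
finger_force: 0.0
```

```bash
python3 st.py; python3 look.py w12 300 60 640 235
python3 - <<'E'
from h import *
a=cv2.imread("pics/w12.png"); b=r.snapshot("scene")[:,:,::-1]; cv2.imwrite("pics/scene2.png",b)
b=cv2.resize(b[140:290,160:460],(800,400),interpolation=cv2.INTER_CUBIC)[60:300]
a=cv2.resize(a[30:240,320:640],(533,350))
cv2.imwrite("pics/fin.png",np.vstack([b,np.pad(a,((0,0),(0,267),(0,0)))]))
E
```

```text
t 17.45 pos [ 0.5266 -0.0593  0.1608] xyaw 84.47 z [-1.510e-02  9.000e-04 -9.999e-01] F [-1.03 -0.32 -0.14] q [-0.31  0.77  0.58  1.94 -0.67  0.66  0.6 ]
tcp rel [[-0.1051 -0.0573]]
blue [[434.0, 104.0], [483.0, 104.0], [483.0, 143.0], [434.0, 143.0]] sides [0.041  0.0328 0.0424 0.0327] centre(rack x, y off gap) [ 0.0094 -0.    ] yaw rel rack -0.17
[[-0.0129, 0.0163], [0.0281, 0.0162], [0.0324, -0.0163], [-0.01, -0.0163]]
```

View pics/fin.png

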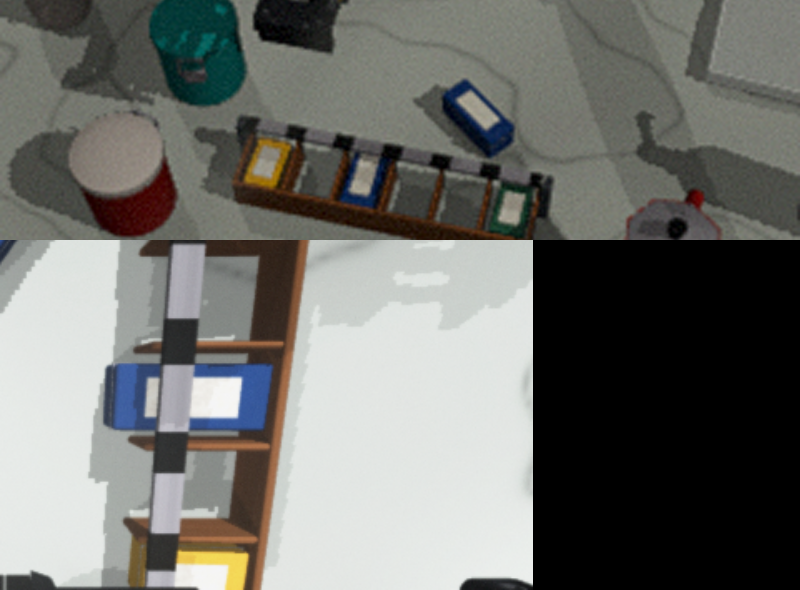

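The tin sits in the third gap from the canister (364,180 in the scene crop), square, with its front at rack x of about +30 mm. Canister, look-alikes and stored tins are in place. Handing in.

```bash
python3 -c "
from plant import r
print(r.finish_job())"
```

```text
the job is handed in; nothing more can be done
None
```

I counted three gaps from the canister end with light touches on the rail (about 2.7 N, under 4 mm deep), then pushed the blue tin straight into the third gap until it stopped at the back board, and handed the job in at about 17.5 s.

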